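Set up the kinematic stage top and chamber slide on an open-frame microscope

ROBOT

A 6-joint arm with a two-finger parallel gripper is mounted at the origin on the work surface. World frame = base frame: x ahead of the robot, y to its left, z up, the work surface at z = 0. Lengths are in m, angles in rad, forces in N, time in s.
With the tool pointing down it reaches from about 0.3 to 0.875 m from the base axis. Payload 6.4 kg.
Tool frame: the origin (TCP) lies midway between the tips of the shut fingers; the grasp point (between the pads) lies 19 mm behind it; x points along the fingers, y is the direction in which the jaws open and shut, and the axes are right-handed (so a half turn about x gives the same grasp; the last joint's range is limited). The gripper opens to 85 mm and grips with 20 to 120 N. Pads are 22 mm wide; open, the fingers measure 114 mm over their backs; the gripper's body (76 mm by 85 mm) begins 54 mm behind the grasp point. The pads swing forward as they close: fully open they stand 13 mm farther back than shut.
Start: joints at [-1.389, 0.181, 1.607, -0, 1.354, -0.206], TCP at [0.217, -0.532, 0.231] pointing down, gripper open.
Joint ranges: [-2.99, 2.99], [-0.89, 2.07], [0.3, 2.58], [-1.14, 4.28], [0, 2.63], [-3.12, 3.12]. Speed limits (rad/s): [2.57, 2.57, 3.01, 3.14, 3.14, 3.14].

INTERFACE

Orientations are given as a unit quaternion [w, x, y, z].
In Python, from bench import ctrl gives the robot as it stands.
- The arm moves only by the tool step_arm, never from a script. Its argument "motion" is a list of rows, each a list of 7 numbers: the shift along the tool's x, y, z in mm, then the turn, a rotation vector about the tool's x, y, z in degrees, then the closure in counts, from 0 (fully open) to 255 (shut). In form: [[tx, ty, tz, rx, ry, rz, hand], ...]. A call has 1 to 10 rows; each row is the pose to reach, as a shift and turn from the pose commanded when the call began, along the tool's axes at that moment; what a row does not reach only later rows make up. A row lasts 1/8 s, in which the tool goes at most 62.5 mm and 10.7 degrees, less where a joint would pass 70% of its speed; a pose out of reach is approached as far as the arm can. A call with a gripper value outside its range is refused whole. The fingers move at their own pace and stop on an object; the grip force is fixed at half the most. Time passes only in rows, so rows that repeat a pose let the fingers close. It gives the time, the measured TCP pose, the force and the opening at its end, in the units of the state.
- ctrl.get_obs(): the state, without advancing time (a new reading comes with each control period).
- ctrl.camera(name): name is "scene" or "top" or "wrist"; returns (picture, depth): 400x640x3 uint8, red, green, blue; 400x640 float32, m along the optical axis (not along the pixel's ray), 0 where there is no reading.
- ctrl.camera_info(name): a dict with "fx", "fy", "cx", "cy" (pixels), "dist_coeffs" ([k1, k2, p1, p2, k3] as OpenCV has them; the pictures are not rectified), "T" (4x4, takes a point from camera to world coordinates); the wrist camera has in their place "hand_eye" (4x4, takes a point from camera to tool coordinates, whose origin is the TCP and whose axes are the tool frame's). Camera axes: x right, y down, z forward; pixel columns grow to the right and rows downward; lengths in m; the calibration is good to about 2 mm. A picture is of the moment at which its call begins: read the wrist's pose just before it. camera_info takes no time and is no camera call.
- ctrl.hand_in(): hands the job in, once; it reports no verdict.
The state is a dict: "time_s": time; "q": joint angles; "dq": joint speeds; "joint_efforts": joint torques, N m; "eef_pos": TCP position; "eef_rot": TCP orientation; "wrist_force": force on the tool from outside, world axes, zero at the start; "torque": the same for the moment, N m; "opening": opening from 0.0 (shut) to 1.0 (fully open).
Only numpy, scipy, OpenCV 4.12 (cv2) and the standard library are available. Lean on these libraries where they do the work, as an engineer would, in place of code of your own. Each camera call takes 0.05 s, during which the arm holds its last target. There are 200 camera calls.

TASK

Get the open-frame microscope ready to image the chamber slide: swing its lamp arm aside, clear of the base, settle the stage top with its three ball feet fully home in the cone, groove and flat seats and let go of it, then lay the chamber slide, lid up, flat in the stage top's pocket. Finally swing the lamp back over the slide until the arm meets its stop. Set both pieces down rather than dropping them, keep the slide level, do not knock the objective, and leave everything else on the bench where it is.

Things in the scene. Friction and masses are not known exactly. Their poses are not given: they have to be found in the camera images.
- microscope: fixed open-frame microscope. Origin on the bench under the vertical objective axis; +x leads away from the robot to the lamp post. Black foot plate (x -100..190, y +-65 mm, 12 thick); on four pillars an aluminium base plate 186 x 110 mm (x, y), top at z = 56, carrying three steel seats. Camera box 56 x 60 mm, 58 high, at x = 0, y = 130..190. Lamp post 24 thick, 248 high at x = 150, y = 0
- seat_cone (a point): where the lowest point of the ball sits when it is home in the cone seat (90 degree cone, 21 mm wide at its mouth, mouth 7.2 mm above this point): in the microscope frame x = -62, y = 36, z = 61.3 mm
- seat_flat (a point): the same for the flat seat (disc 26 mm across, this point is the centre of its top): x = -62, y = -36, z = 61.3 mm
- seat_groove (a point): the same for the vee groove (90 degree vee 21 mm wide and 36 mm long, running towards the cone): x = 62, y = 0, z = 61.3 mm
- objective: fixed silver objective lens, 31 mm thick, standing up through the hole of the base plate. Origin on its axis 38 mm above the bench; its tip is at 80 mm, 7 mm below the underside of the seated stage top
- lamp_arm (a joint): swing of the lamp arm about the vertical lamp post, rad: 0 = lamp over the objective, against its stop; grows as the lamp swings towards the microscope's +y side (clockwise seen from above); far stop at 1.3. It stays where it is left (friction about 1 N at the lamp). It starts at 0 to 0.35
- lamp_hinge (a point): point on the axis of the lamp post at the height of lamp_grip, 237 mm above the bench
- lamp_grip (a point): middle of the steel finger grip on top of the lamp, 150 mm from the hinge axis: an upright cylinder 20 mm thick that rises from the lamp's top at 217 mm to 253 mm above the bench. The black lamp under it is 57 mm thick and reaches down to 162 mm. The arm bar, 14 mm high with its top at 207 mm, runs from the lamp to the post
- stage_top: loose aluminium stage top, 160 mm long (x), 0.4 kg, on three ball feet; origin below the pocket's middle in the plane of the feet's lowest points, z up. Plate 26 to 36 mm above it. Wide end (100 mm, x -80..-40) with two feet, narrow end (62 mm, x 40..80) with one; between them a waist 58 mm wide (y +-29, x -40..40) to take it by from above. Centre of mass about x = -13 mm
- pocket (a point): centre of the floor of the stage top's slide pocket, 31 mm above the stage top's origin. Pocket 80 mm (x) by 30 mm (y), 5 mm deep; its floor is a narrow ledge around a 64 x 18 mm opening. With the stage top seated, this point lies on the objective axis 92 mm above the bench and the stage top's x runs along the microscope's x
- foot_cone (a point): lowest point of the ball foot at x = -62, y = 36 mm of the stage top; it belongs in the cone. All three feet are balls 16 mm thick on levelling screws, whose steel knobs (20 mm thick) rise to 51 mm above the foot plane
- foot_flat (a point): lowest point of the ball foot at x = -62, y = -36 mm; it belongs on the flat
- foot_groove (a point): lowest point of the ball foot at x = 62, y = 0 mm; it belongs in the groove
- chamber_slide: loose chamber slide, 40 g: a glass slide 76 mm (x) by 26 mm (y), 3 mm thick, with a clear chamber block and white lid on it, 70 x 24 mm, 18 mm high overall; origin at the centre of its underside, z up. Either way round fits the pocket
- petri_dish: bystander: dish 63 mm across, 15 mm high; origin at the centre of its underside
- slide_box: bystander: flat grey box with white lid, 102 x 87 x 36 mm; origin at the centre of its underside
- oil_bottle: bystander: amber bottle 38 mm thick, 75 mm high; origin at the centre of its underside
- objective_can: bystander: grey round can 42 mm thick, 60 mm high; origin at the centre of its underside
- screwdriver: bystander: black screwdriver 170 mm long; origin under its middle
- staining_jar: bystander: square glass jar 60 mm wide, 92 mm high; origin at the centre of its underside
Not all that is in view belongs to the job. Leave any red look-alike of the chamber_slide alone. Several things have the shape of the stage_top; the one meant has the colours described above.

How it is judged:
By the outcome, as a careful person would: the job done as asked, in the order asked, and still so for the second after the job is handed in, with the robot touching nothing.
It also fails if it takes over 72 s, if anything falls off the work surface, if the arm or the gripper's body presses on something with over 40 N, if the wrist force passes 120 N, or if a joint passes its speed limit or range.

## Working session

There is one attempt and no reset: what is moved stays moved. The work goes in short steps, Python scripts to look and compute and a tool call to move; the robot and the scene stay as the last step left them, time stands still between calls to the robot, and variables do not carry over. Pictures are saved under pics/ and viewed, about 8 in all and at most 12, crops included, and the job is handed in when it is done.

Besides the shell and the picture viewer there is one more tool, called as name([rows], argument=value, ...), one row to a line, values as JSON. step_arm: Moves the arm, as the interface text tells. Its arguments: {"type":"object","properties":{"motion":{"type":"array","items":{"type":"array","items":{"type":"number"}}}},"required":["motion"]}

```bash
ls; mkdir -p pics; cat > h.py <<'E'
import numpy as np, cv2
from scipy.spatial.transform import Rotation as R
from bench import ctrl
def tool():
    o=ctrl.get_obs(); w,x,y,z=o['eef_rot']; T=np.eye(4); T[:3,:3]=R.from_quat([x,y,z,w]).as_matrix(); T[:3,3]=o['eef_pos']; return T
def shot(n):
    T=tool(); p,d=ctrl.camera(n); i=ctrl.camera_info(n)
    C=np.array(i['T']) if 'T' in i else T@np.array(i['hand_eye'])
    K=np.array([[i['fx'],0,i['cx']],[0,i['fy'],i['cy']],[0,0,1]]); return p,d,C,K,np.array(i['dist_coeffs'],float)
def rays(uv,K,D):
    u=cv2.undistortPoints(np.array(uv,float).reshape(-1,1,2),K,D).reshape(-1,2); return np.c_[u,np.ones(len(u))]
def onplane(uv,z,C,K,D):
    r=rays(uv,K,D)@C[:3,:3].T; o=C[:3,3]; return o+r*((z-o[2])/r[:,2])[:,None]
def cloud(d,C,K,D):
    v,u=np.mgrid[:400,:640]; r=rays(np.c_[u.ravel(),v.ravel()],K,D); P=(r*d.reshape(-1,1))@C[:3,:3].T+C[:3,3]; P[d.ravel()<=0]=np.nan; return P.reshape(400,640,3)
def save(p,f): cv2.imwrite('pics/'+f,cv2.cvtColor(p,cv2.COLOR_RGB2BGR))
E
python3 - <<'E'
from h import *
import pickle
o=ctrl.get_obs(); print(o['time_s'],o['eef_pos'],o['eef_rot'])
ims={}
for n in('scene','top'):
    s=shot(n); ims[n]=s; print(n,s[2].round(3).tolist(),s[3].round(1).tolist()); P=cloud(s[1],s[2],s[3],s[4]); print((s[1]>0).mean())
pickle.dump(ims,open('ims.pkl','wb'))
save(np.hstack([cv2.resize(ims['scene'][0],(640,400))]),'scene0.png'); save(ims['top'][0],'top0.png')
E
```

```text
pics
0.0 [ 0.21734441 -0.53175419  0.23039366] [ 0.13564031  0.69386398  0.13686035 -0.69384705]
scene [[0.119, 0.619, -0.777, 1.293], [0.993, -0.075, 0.092, -0.123], [-0.001, -0.782, -0.623, 0.817], [0.0, 0.0, 0.0, 1.0]] [[404.1, 0.0, 320.2], [0.0, 404.1, 202.9], [0.0, 0.0, 1.0]]
0.9961015625
top [[0.004, -0.988, 0.154, 0.289], [-1.0, -0.006, -0.013, -0.022], [0.014, -0.154, -0.988, 1.286], [0.0, 0.0, 0.0, 1.0]] [[384.0, 0.0, 320.7], [0.0, 384.0, 195.7], [0.0, 0.0, 1.0]]
0.995984375
```

View pics/top0.png

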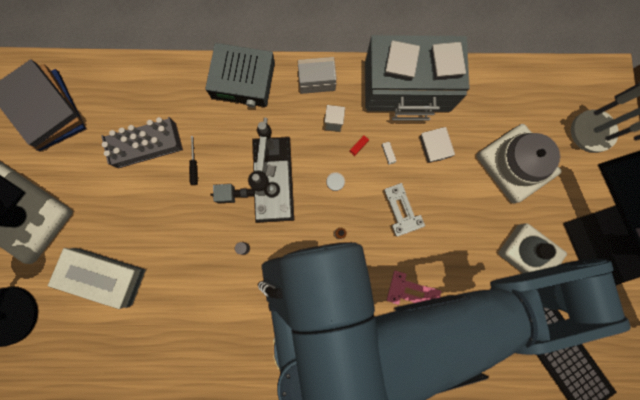

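View pics/scene0.png

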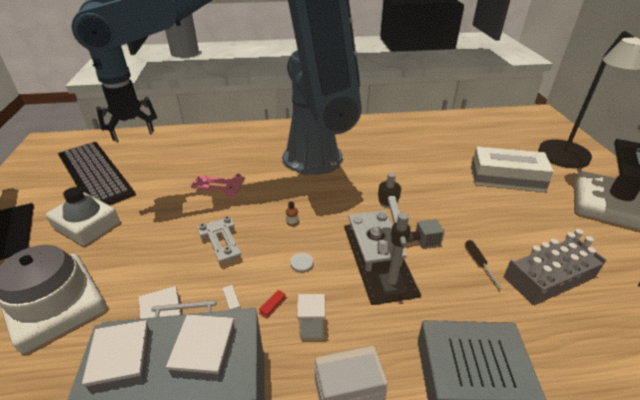

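The top view shows the microscope around (272,178) with the lamp at (258,180), the real stage top at (404,210), the white slide at (389,152), a red decoy slide at (359,146) and a pink decoy stage top at (412,290). The scene view agrees. Next I'll measure these from depth and by ray casting.

```bash
python3 - <<'E'
from h import *
import pickle
ims=pickle.load(open('ims.pkl','rb'))
def rect(Q):
    c,s,a=cv2.minAreaRect((Q[:,:2]*1000).astype(np.float32)); return np.round(c,1),np.round(s,1),round(a,1)
for n in ims:
    p,d,C,K,D=ims[n]; P=cloud(d,C,K,D); X,Y,Z=P[...,0],P[...,1],P[...,2]; hsv=cv2.cvtColor(p,cv2.COLOR_RGB2HSV)
    print(n,'bench z',np.nanmedian(Z[(X>.3)&(X<.6)&(abs(Y)<.4)]))
    roi=(X>.3)&(X<.75)&(Y>-.08)&(Y<.35)
    for nm,lo,hi in(('post/grip',.232,.27),('lamp body',.205,.225),('plate',.05,.06),('camera box top',.054,.064)):
        m=(roi&(Z>lo)&(Z<hi)).astype(np.uint8); k,L,st,ce=cv2.connectedComponentsWithStats(m)
        for i in range(1,k):
            if st[i,4]>12: Q=P[L==i]; print(nm,st[i,4],ce[i].round(),Q.mean(0).round(3),rect(Q))
    roi=(X>.25)&(X<.7)&(Y<-.08)&(Y>-.45)
    for nm,lo,hi in(('plate hi',.022,.040),('knobs',.045,.058),('slide',.012,.022)):
        m=(roi&(Z>lo)&(Z<hi)).astype(np.uint8); k,L,st,ce=cv2.connectedComponentsWithStats(m)
        for i in range(1,k):
            if st[i,4]>12: Q=P[L==i]; print(nm,st[i,4],ce[i].round(),Q.mean(0).round(3),rect(Q),np.median(p[L==i],0))
p=ims['top'][0]
save(np.hstack([cv2.resize(p[110:240,205:305],(400,520),interpolation=2),cv2.resize(p[130:245,340:440],(400,520),interpolation=2)]),'c1.png')
E
```

```text
scene bench z 0.0033564274695012664
post/grip 89 [391. 177.] [0.504 0.146 0.247] (array([500.8, 147.4]), array([19. , 18.7]), 71.2)
post/grip 126 [403. 218.] [0.654 0.134 0.245] (array([650.4, 134.7]), array([22. , 22.4]), 1.0)
lamp body 634 [394. 207.] [0.574 0.139 0.213] (array([582.5, 136.4]), array([ 56. , 212.7]), 81.9)
plate 1119 [372. 236.] [0.505 0.113 0.058] (array([499.6, 125.1]), array([190.7, 110.5]), 3.6)
plate 41 [430. 223.] [0.477 0.287 0.059] (array([478. , 285.5]), array([21. , 60.4]), 39.4)
plate 145 [431. 229.] [0.5   0.282 0.057] (array([489.8, 284.1]), array([59.3, 59.7]), 3.1)
plate 27 [404. 254.] [0.584 0.181 0.057] (array([581.3, 183.1]), array([10.4, 24.3]), 66.4)
plate 27 [393. 277.] [0.658 0.132 0.055] (array([657.6, 134. ]), array([22.4, 10.4]), 80.8)
camera box top 1287 [372. 235.] [0.502 0.114 0.059] (array([499.6, 125.1]), array([190.7, 110.5]), 3.6)
camera box top 316 [431. 227.] [0.493 0.284 0.06 ] (array([489.9, 284.2]), array([59.5, 59.7]), 3.1)
camera box top 29 [376. 236.] [0.511 0.123 0.06 ] (array([510. , 123.8]), array([28. , 10.7]), 78.6)
came
[... 3232 characters left out ...]
.5 129.5 116. ]
knobs 69 [340. 233.] [ 0.362 -0.101  0.051] (array([ 362.9, -100.5]), array([32.3, 35.2]), 90.0) [93. 51. 25.]
knobs 27 [399. 229.] [ 0.374 -0.29   0.05 ] (array([ 373.5, -288.8]), array([16.3, 16.2]), 88.3) [134. 130. 116.]
slide 134 [359. 144.] [ 0.667 -0.169  0.018] (array([ 666.4, -167.9]), array([25.3, 72.3]), 45.7) [170.  35.  27.]
slide 24 [423. 145.] [ 0.664 -0.388  0.017] (array([ 664.9, -387.8]), array([72. ,  2.4]), 14.4) [49.  41.  33.5]
slide 138 [389. 153.] [ 0.637 -0.27   0.018] (array([ 639.3, -270. ]), array([69.1, 26.1]), 17.3) [199.  185.5 165. ]
slide 149 [338. 181.] [ 0.538 -0.097  0.016] (array([538.3, -99.7]), array([34.2, 61.9]), 89.9) [182. 180. 167.]
```

View pics/c1.png

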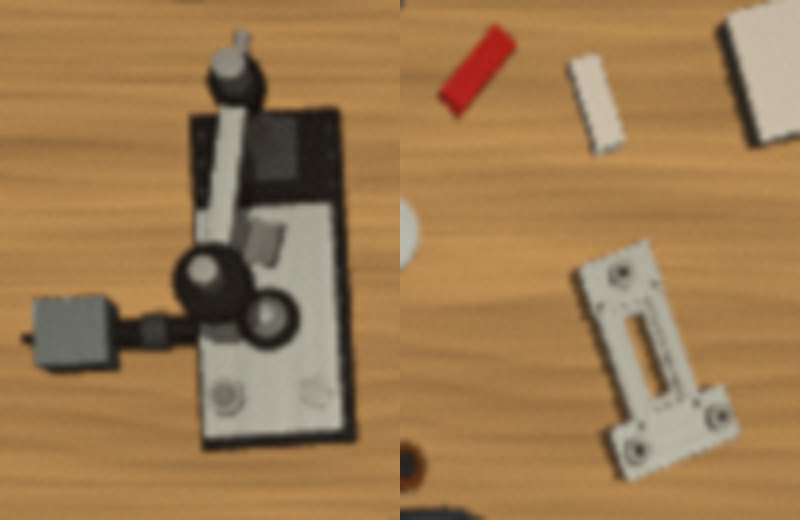

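The close crop shows the lamp at left-of-centre over the base (grip at about (203,268)), the cone seat at about (225,395), the flat seat at about (318,390), and the stage top with its wide end nearest the robot. From these, the microscope origin is about (0.501, 0.124) with yaw 3.5°, and the lamp is at q≈0.14. The post height, foot spacing and slide size all match the given values.

```bash
cat >> h.py <<'E'
def plan(P,jaw,T=None):
    """tool-frame shift (mm) and rotvec (deg) to put TCP at P (m), pointing down, jaw axis at yaw deg (mod 180)"""
    T=tool() if T is None else T
    out=[]
    for j in (jaw,jaw+180):
        a=np.radians(j); x=np.array([0,0,-1.]); y=np.array([np.cos(a),np.sin(a),0]); G=np.c_[x,y,np.cross(x,y)]
        rv=np.degrees(R.from_matrix(T[:3,:3].T@G).as_rotvec()); out.append((np.linalg.norm(rv),rv,G))
    n,rv,G=min(out,key=lambda t:t[0]); N=np.eye(4); N[:3,:3]=G; N[:3,3]=P
    print('shift',(T[:3,:3].T@(np.array(P)-T[:3,3])*1000).round(1),'rot',rv.round(1)); return N
M0=np.array([.501,.124]); MY=3.5
def mic(x,y,z,M=M0,yaw=MY):
    a=np.radians(yaw); return np.array([M[0]+x*np.cos(a)-y*np.sin(a),M[1]+x*np.sin(a)+y*np.cos(a),z])
def lamp(q,z): return mic(.15-.15*np.cos(q),.15*np.sin(q),z)
E
python3 - <<'E'
from h import *
T=tool(); print(T.round(3).tolist(), ctrl.get_obs()['opening'])
print(lamp(.14,.3))
plan([.217,-.532,.31],np.degrees(np.arctan2(T[1,1],T[0,1])))
N=plan(lamp(.14,.31),93.5-8)
plan(lamp(.14,.226),93.5-8,N)
print('arc')
N[2,3]=.226
for q in (.3,.5,.7,.9,1.1,1.18): plan(lamp(q,.226),93.5-np.degrees(q),N)
E
```

```text
[[-0.0, 0.378, -0.926, 0.217], [0.002, -0.926, -0.378, -0.532], [-1.0, -0.002, -0.0, 0.23], [0.0, 0.0, 0.0, 1.0]] 0.9962435501412406
[0.50118703 0.14498202 0.3       ]
shift [-79.5  -0.1   0.4] rot [-0.  -0.   0.1]
shift [ -78.6 -519.3 -518.7] rot [26.7  0.   0.1]
shift [84.  0.  0.] rot [0. 0. 0.]
arc
shift [  0.  -23.9  -1.9] rot [9.2 0.  0. ]
shift [  0.  -52.8  -9.6] rot [20.6  0.   0. ]
shift [  0.  -79.7 -22.9] rot [32.1  0.   0. ]
shift [   0.  -103.3  -41.3] rot [43.6  0.   0. ]
shift [   0.  -122.9  -64. ] rot [55.  0.  0.]
shift [   0.  -129.3  -74.1] rot [59.6  0.   0. ]
```

step_arm([
  [-80,-10,-10,0,0,0,120],
  [-80,-60,-60,10,0,0,120],
  [-80,-105,-105,18,0,0,120],
  [-80,-150,-150,26.7,0,0,120],
  [-80,-195,-195,26.7,0,0,120],
  [-80,-240,-240,26.7,0,0,120],
  [-80,-285,-285,26.7,0,0,120],
  [-80,-330,-330,26.7,0,0,120],
  [-80,-375,-375,26.7,0,0,120],
  [-80,-420,-420,26.7,0,0,120],
])

```text
time_s: 1.35
eef_pos: [0.439, -0.0034, 0.3113]
eef_rot: [-0.028, 0.707, -0.028, -0.706]
wrist_force: [1.2, -0.1, 0.2]
opening: 0.533
```

```bash
python3 - <<'E'
from h import *
plan(lamp(.14,.31),85.5); print(ctrl.get_obs()['opening'],ctrl.get_obs()['wrist_force'])
E
```

```text
shift [   1.3 -152.7  -50.4] rot [ 0. -0. -0.]
0.533226996538917 [ 1.18642831 -0.11842265  0.24924972]
```

step_arm([
  [0,-55,-18,0,0,0,120],
  [0,-105,-35,0,0,0,120],
  [0,-133,-44,0,0,0,120],
  [0,-133,-44,0,0,0,120],
  [0,-133,-44,0,0,0,120],
])

```text
time_s: 1.98
eef_pos: [0.4926, 0.1233, 0.3108]
eef_rot: [0.027, -0.706, 0.028, 0.707]
wrist_force: [0.1, 0.7, 0.2]
opening: 0.528
```

```bash
python3 - <<'E'
from h import *
plan(lamp(.14,.31),85.5)
p,d,C,K,D=shot('wrist'); save(p,'w1.png')
P=cloud(d,C,K,D); Z=P[...,2]
m=((Z>.24)&(Z<.262)).astype(np.uint8); k,L,st,ce=cv2.connectedComponentsWithStats(m)
for i in range(1,k):
    if st[i,4]>50: print(st[i],ce[i].round(),np.nanmedian(P[L==i],0).round(4),P[L==i].min(0).round(3),P[L==i].max(0).round(3))
E
```

```text
shift [  0.8 -22.3  -6.9] rot [ 0.   0.1 -0. ]
[276 191  29  30 658] [290. 205.] [0.5018 0.1456 0.2519] [0.49  0.136 0.24 ] [0.51  0.156 0.254]
```

View pics/w1.png

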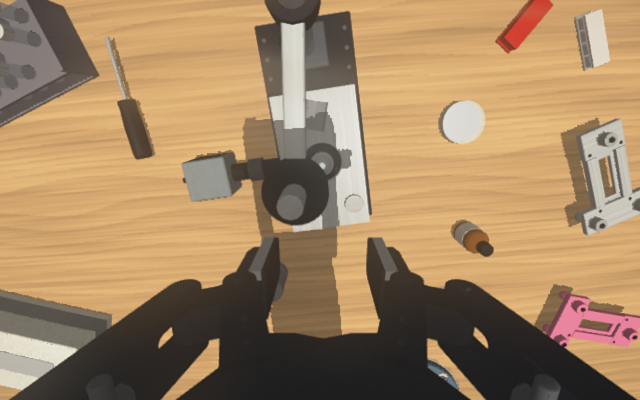

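The wrist view shows the grip at about (290,205), which casts to (0.502, 0.1455), matching the first estimate. I'll lower the fingers around it and swing.

step_arm([
  [0,-22.5,-7,0,0,0,120],
  [0,-22.5,-7,0,0,0,120],
  [40,-22.5,-7,0,0,0,120],
  [84,-22.5,-7,0,0,0,120],
  [84,-22.5,-7,0,0,0,120],
  [84,-22.5,-7,0,0,0,120],
])

```text
time_s: 2.78
eef_pos: [0.5025, 0.145, 0.2291]
eef_rot: [-0.028, 0.707, -0.028, -0.706]
wrist_force: [0.6, -0.2, 0.9]
opening: 0.53
```

```bash
python3 - <<'E'
from h import *
print(ctrl.get_obs()['wrist_force'])
for q in (.14,.25,.4,.55,.7,.85,1.0,1.15,1.2): plan(lamp(q,.226),93.5-np.degrees(q))
E
```

```text
[ 0.64313631 -0.15116547  0.85174996]
shift [3.1 0.1 1.3] rot [-0.  -0.1  0. ]
shift [  3.1 -16.4   0.4] rot [ 6.3 -0.1  0. ]
shift [  3.1 -38.5  -3.7] rot [14.9 -0.1  0. ]
shift [  3.1 -59.7 -11.1] rot [23.5 -0.1  0. ]
shift [  3.1 -79.6 -21.6] rot [32.1 -0.1  0. ]
shift [  3.1 -97.7 -34.9] rot [40.7 -0.1  0. ]
shift [   3.2 -113.6  -50.8] rot [49.3 -0.1  0.1]
shift [   3.2 -127.   -68.9] rot [57.9 -0.1  0.1]
shift [   3.2 -130.8  -75.3] rot [60.7 -0.1  0.1]
```

step_arm([
  [2,-16,0,6,0,0,120],
  [2,-38.5,-4,15,0,0,120],
  [2,-60,-11,23.5,0,0,120],
  [2,-80,-22,32,0,0,120],
  [2,-98,-35,41,0,0,120],
  [2,-114,-51,49,0,0,120],
  [2,-127,-69,58,0,0,120],
  [2,-131,-75,61,0,0,120],
  [2,-131,-75,61,0,0,120],
  [2,-131,-75,61,0,0,120],
])

```text
time_s: 4.03
eef_pos: [0.5872, 0.2702, 0.2268]
eef_rot: [-0.383, 0.595, -0.382, -0.594]
wrist_force: [-0.0, -0.4, 0.8]
opening: 0.53
```

step_arm([
  [0,8,0,0,0,0,110],
  [-50,8,0,0,0,0,100],
  [-100,8,0,0,0,0,60],
  [-100,8,0,0,0,0,0],
])

```text
time_s: 4.53
eef_pos: [0.5811, 0.2673, 0.3316]
eef_rot: [-0.385, 0.597, -0.38, -0.592]
wrist_force: [-0.3, -0.6, -0.5]
opening: 0.949
```

```bash
python3 - <<'E'
from h import *
import pickle
# top view now: lamp location
p,d,C,K,D=shot('top'); P=cloud(d,C,K,D); X,Y,Z=np.moveaxis(P,2,0)
m=((Z>.232)&(Z<.258)&(X>.4)&(X<.7)&(Y>0)&(Y<.36)).astype(np.uint8); k,L,st,ce=cv2.connectedComponentsWithStats(m)
for i in range(1,k):
    if st[i,4]>12: print(st[i,4],np.nanmedian(P[L==i],0).round(4))
m=((Z>.04)&(Z<.07)&(X>.38)&(X<.62)&(Y>.05)&(Y<.2)); c,s,a=cv2.minAreaRect((P[m][:,:2]*1000).astype(np.float32)); print(c,s,a)
# stage approach
S=np.array([.4447,-.301]); a=np.radians(20); g=S+np.array([np.cos(a),np.sin(a)])*-.013
T=tool(); print(T[:3,3])
N=plan([g[0],g[1],.16],110); 
E
```

```text
69 [0.6482 0.1307 0.2478]
45 [0.5785 0.2599 0.2516]
(501.69256591796875, 132.26449584960938) (186.77178955078125, 130.26255798339844) 3.6905195713043213
[0.57996996 0.26708079 0.32842148]
shift [ 166.9  372.8 -459.4] rot [-85.5  -0.3   0.2]
```

Lamp is at q≈1.13 and clear of the base. Next is the stage top.

step_arm([
  [0,40,-50,-10,0,0,0],
  [0,80,-100,-20,0,0,0],
  [0,120,-150,-30,0,0,0],
  [0,160,-200,-40,0,0,0],
  [10,200,-247,-50,0,0,0],
  [30,240,-296,-60,0,0,0],
  [50,280,-345,-70,0,0,0],
  [70,320,-394,-80,0,0,0],
  [90,350,-430,-85.5,0,0,0],
  [90,373,-459,-85.5,0,0,0],
])

```text
time_s: 5.82
eef_pos: [0.4323, -0.2908, 0.2355]
eef_rot: [-0.122, -0.696, -0.125, 0.697]
wrist_force: [1.7, 0.2, 0.5]
opening: 1.0
```

step_arm([
  [0,0,0,0,0,0,0],
  [0,0,0,0,0,0,0],
  [0,0,0,0,0,0,0],
])

```text
time_s: 6.2
eef_pos: [0.4348, -0.2891, 0.2382]
eef_rot: [0.123, 0.696, 0.124, -0.696]
wrist_force: [-0.8, -0.5, -0.0]
opening: 1.0
```

```bash
cat >> h.py <<'E'
def comps(P,lo,hi,box,mn=50):
    X,Y,Z=np.moveaxis(P,2,0); m=((Z>lo)&(Z<hi)&(X>box[0])&(X<box[1])&(Y>box[2])&(Y<box[3])).astype(np.uint8)
    k,L,st,ce=cv2.connectedComponentsWithStats(m); r=[]
    for i in range(1,k):
        if st[i,4]>mn:
            Q=P[L==i]; c,s,a=cv2.minAreaRect((Q[:,:2]*1000).astype(np.float32)); r.append(Q); print(st[i,4],ce[i].round(),'z',np.median(Q[:,2]).round(4),'rect',np.round(c,1),np.round(s,1),round(a,1))
    return r
E
python3 - <<'E'
from h import *
p,d,C,K,D=shot('wrist'); save(p,'w2.png'); P=cloud(d,C,K,D)
B=(.33,.56,-.42,-.2)
print('knob');comps(P,.044,.06,B); print('plate');comps(P,.024,.042,B); 
T=tool(); print(T[:3,3])
S=np.array([.4447,-.301]); a=np.radians(20); g=S+np.array([np.cos(a),np.sin(a)])*-.013
plan([g[0],g[1],.10],110)
E
```

```text
knob
264 [337. 118.] z 0.048 rect [ 501.7 -280.6] [18.3 18.9] 65.7
205 [305. 225.] z 0.0482 rect [ 372.9 -289.5] [18.7 18.9] 40.4
208 [365. 225.] z 0.048 rect [ 397.9 -356.8] [18.5 18.6] 64.7
plate
6328 [335. 173.] z 0.0348 rect [ 443.4 -302.1] [159.5  99.7] 20.1
[ 0.43494984 -0.28916915  0.23837716]
shift [138.4  14.4   8. ] rot [ 0.1 -0.  -0. ]
```

View pics/w2.png

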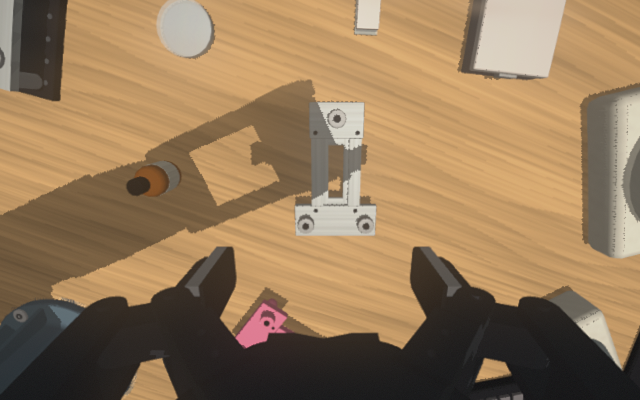

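The stage top is at origin (0.4435, -0.302), yaw 20.1°, with knobs at (305,225), (365,225) and (337,118) in the wrist view. I'll go down on the waist.

step_arm([
  [30,15,9,0,0,0,0],
  [90,15,9,0,0,0,0],
  [150,15,9,0,0,0,0],
  [185,15,9,0,0,0,0],
  [210,15,9,0,0,0,0],
  [228,15,9,0,0,0,0],
  [228,15,9,0,0,0,0],
  [228,15,9,0,0,0,0],
])

```text
time_s: 7.25
eef_pos: [0.432, -0.3083, 0.0113]
eef_rot: [0.124, 0.697, 0.123, -0.696]
wrist_force: [-0.0, -0.6, -0.5]
opening: 0.996
```

```bash
python3 - <<'E'
from h import *
print(ctrl.get_obs()['wrist_force'].round(1)if hasattr(ctrl.get_obs()['wrist_force'],'round') else 0)
plan([.4313,-.3064,.010],110.1)
E
```

```text
[-0.  -0.6 -0.5]
shift [ 1.3 -2.  -0. ] rot [-0.1 -0.  -0.1]
```

step_arm([
  [1,-2,0,0,0,0,0],
  [1,-2,0,0,0,0,60],
  [1,-2,0,0,0,0,120],
  [1,-2,0,0,0,0,150],
  [1,-2,0,0,0,0,200],
  [1,-2,0,0,0,0,200],
  [1,-2,0,0,0,0,200],
])

```text
time_s: 8.12
eef_pos: [0.4309, -0.3065, 0.01]
eef_rot: [0.123, 0.697, 0.123, -0.696]
wrist_force: [-1.0, 1.3, 5.9]
opening: 0.668
```

step_arm([
  [-10,0,0,0,0,0,200],
  [-30,0,0,0,0,0,200],
  [-80,0,0,0,0,0,200],
  [-130,0,0,0,0,0,200],
  [-150,0,0,0,0,0,200],
  [-150,0,0,0,0,0,200],
  [-150,0,0,0,0,0,200],
])

```text
time_s: 9.0
eef_pos: [0.4295, -0.3049, 0.1576]
eef_rot: [-0.122, -0.696, -0.124, 0.697]
wrist_force: [0.0, -0.5, -5.5]
opening: 0.666
```

```bash
python3 - <<'E'
from h import *
T=tool(); o=ctrl.get_obs(); print(T.round(4).tolist(),o['wrist_force'],o['opening'])
p,d,C,K,D=shot('wrist'); save(p,'w3.png'); P=cloud(d,C,K,D)
t0=T[2,3]
print('knob')
for Q in comps(P,t0+.0,t0+.08,(T[0,3]-.13,T[0,3]+.13,T[1,3]-.1,T[1,3]+.1)):
    q=(Q-T[:3,3])@T[:3,:3]; print(q.min(0).round(3),q.max(0).round(3))
N=plan(mic(-.013,0,.19),93.5)
E
```

```text
[[-0.0019, 0.3423, -0.9396, 0.4295], [0.0022, -0.9396, -0.3423, -0.3049], [-1.0, -0.0027, 0.001, 0.1576], [0.0, 0.0, 0.0, 1.0]] [ 0.01971735 -0.53111888 -5.46748908] 0.6659203339802756
knob
61862 [323. 234.] z 0.1828 rect [ 457.8 -295.6] [129.2 130.6] 18.9
[-0.08  -0.065 -0.094] [-0.007  0.066  0.035]
shift [ -31.7 -382.2 -201.5] rot [16.5  0.1  0.2]
```

View pics/w3.png

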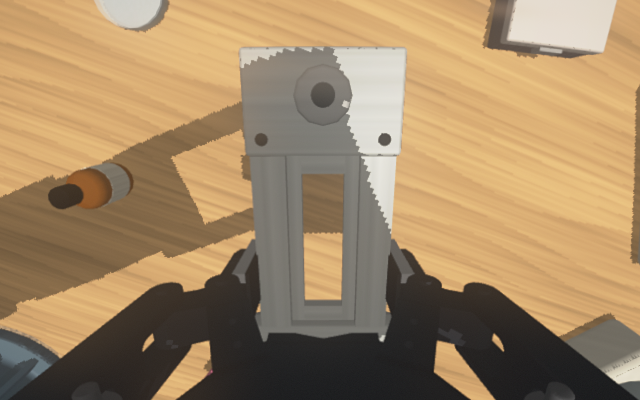

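```bash
python3 - <<'E'
from h import *
T=tool()
W=shot('wrist'); G=T.copy(); 
r=rays([[323,95]],W[3],W[4]); i=np.linalg.inv(T)@W[2]; rr=r@i[:3,:3].T; s=(-.041-i[0,3])/rr[0,0]; print('groove knob in tool',(i[:3,3]+s*rr[0]).round(4))
for n in('top','scene'):
    p,d,C,K,D=shot(n); P=cloud(d,C,K,D); print(n)
    print(' plate');Q=comps(P,.05,.0605,(.38,.62,.05,.2),150)
    print(' seats');comps(P,.0605 if n=='top' else .0625,.072,(.40,.60,.07,.185),6)
    print(' obj');comps(P,.076,.088,(.44,.56,.07,.18),6)
    print(' post');comps(P,.232,.258,(.6,.7,.05,.2),6)
    if n=='top': save(cv2.resize(p[110:240,205:335],(600,600),interpolation=2),'t2.png')
E
```

```text
groove knob in tool [-0.041   0.0002 -0.0754]
top
 plate
1462 [272. 189.] z 0.0564 rect [502.  122.4] [186.5 110.4] 3.7
 seats
87 [270. 170.] z 0.066 rect [562.4 125.9] [30.1 38. ] 77.1
36 [272. 189.] z 0.0673 rect [502.5 122. ] [28.9 28.9] 23.6
69 [261. 208.] z 0.0671 rect [437.2 154.1] [28.3 29. ] 0.3
34 [283. 207.] z 0.0626 rect [441.1  81.5] [22.5 22.6] 0.0
 obj
27 [271. 188.] z 0.0785 rect [501.9 123.1] [16.2 19.6] 88.8
 post
67 [262. 126.] z 0.2481 rect [650.2 131.4] [21.5 22.1] 86.8
scene
 plate
1202 [372. 236.] z 0.0581 rect [499.3 125.5] [190.2 111.1] 3.8
 seats
74 [382. 215.] z 0.0687 rect [435.8 157.3] [28.7 30.3] 74.8
37 [358. 219.] z 0.064 rect [441.7  85.6] [22.6 22.3] 63.1
40 [376. 233.] z 0.0674 rect [506.3 125.3] [19.4 29.2] 0.8
96 [383. 247.] z 0.0678 rect [562.1 129.3] [26.4 38.5] 76.7
 obj
39 [377. 228.] z 0.0797 rect [502.6 124.8] [19.  17.1] 74.7
 post
125 [403. 218.] z 0.2479 rect [651.5 134.7] [22.3 23.1] 84.4
```

View pics/t2.png

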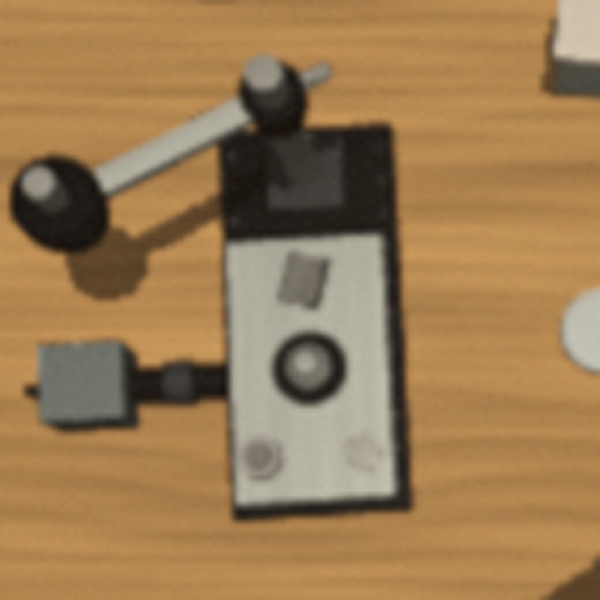

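The lamp is aside, at about (40,185) in this crop, and cone (262,458), flat (362,452), groove (303,278) and objective (308,367) are all visible. Both cameras put the origin at about (0.501, 0.124) with yaw 3.6°. I'll carry the stage top over.

step_arm([
  [-25,-20,-10,0,0,0,200],
  [-32,-60,-31,4,0,0,200],
  [-32,-105,-55,8,0,0,200],
  [-32,-155,-81,12,0,0,200],
  [-32,-205,-108,16.5,0,0,200],
  [-32,-255,-134,16.5,0,0,200],
  [-32,-305,-161,16.5,0,0,200],
  [-32,-350,-185,16.5,0,0,200],
  [-32,-375,-198,16.5,0,0,200],
  [-32,-382,-201.5,16.5,0,0,200],
])

```text
time_s: 10.45
eef_pos: [0.4885, 0.1237, 0.1904]
eef_rot: [-0.023, -0.706, -0.023, 0.707]
wrist_force: [0.5, -0.6, -4.3]
opening: 0.666
```

step_arm([
  [0,0,0,0,0,0,200],
  [0,0,0,0,0,0,200],
  [0,0,0,0,0,0,200],
  [0,0,0,0,0,0,200],
])

```text
time_s: 10.95
eef_pos: [0.4891, 0.1213, 0.1912]
eef_rot: [0.021, 0.707, 0.021, -0.707]
wrist_force: [1.0, -0.0, -5.0]
opening: 0.665
```

```bash
sed -i 's/MY=3.5/MY=3.6/' h.py; python3 - <<'E'
from h import *
T=tool(); print(T[:3,3]); plan(mic(-.0134,0,.105),93.6); plan(mic(-.0134,0,.0713),93.6)
for n in('top','scene'):
    p,d,C,K,D=shot(n); P=cloud(d,C,K,D); print(n); comps(P,T[2,3]+.03,T[2,3]+.046,(.38,.62,.05,.2),6)
p,d,C,K,D=shot('wrist');save(p,'w4.png')
E
```

```text
[0.48906339 0.12132701 0.19124379]
shift [86.2 -1.9  1.3] rot [-0.1 -0.  -0. ]
shift [119.9  -1.9   1.3] rot [-0.1 -0.  -0. ]
top
43 [253. 200.] z 0.2299 rect [440.1 153.1] [19.7 17.5] 46.0
36 [279. 199.] z 0.2307 rect [443.8  79.1] [14.1 17.1] 89.3
scene
10 [363. 171.] z 0.2324 rect [444.5  89.4] [ 5.3 13.2] 77.3
18 [387. 171.] z 0.226 rect [446.2 152.4] [16.  8.] 60.9
45 [392. 180.] z 0.2292 rect [476.4 157. ] [45.  14.8] 4.7
36 [366. 184.] z 0.2284 rect [496.4  85.1] [19.2 11. ] 48.9
61 [389. 199.] z 0.2308 rect [565.7 127.4] [20.1 16.8] 82.0
```

View pics/w4.png

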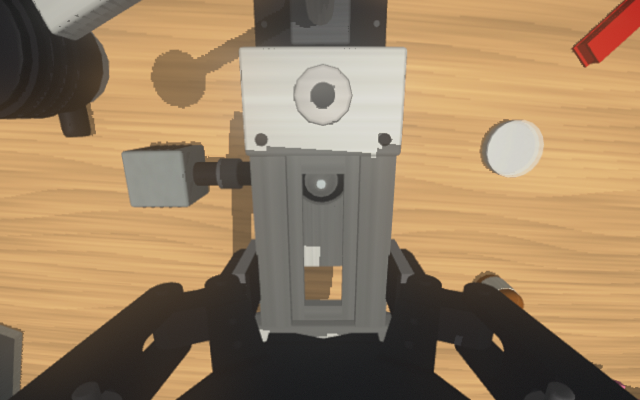

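The stage is held level over the base, and the objective shows through the pocket opening at (322,184). The remaining offset is about 2 mm. I'll lower it.

step_arm([
  [15,-2,1.5,0,0,0,200],
  [50,-2,1.5,0,0,0,200],
  [85,-2,1.5,0,0,0,200],
  [105,-2,1.5,0,0,0,200],
  [110,-2,1.5,0,0,0,200],
  [112,-2,1.5,0,0,0,200],
  [114,-2,1.5,0,0,0,200],
  [115,-2,1.5,0,0,0,200],
])

```text
time_s: 12.1
eef_pos: [0.488, 0.1239, 0.0769]
eef_rot: [0.022, 0.707, 0.022, -0.706]
wrist_force: [-0.5, -0.4, -4.2]
opening: 0.665
```

```bash
python3 - <<'E'
from h import *
o=ctrl.get_obs(); print(o['wrist_force'],o['torque']); plan(mic(-.0134,0,.0713),93.6)
E
```

```text
[-0.53342743 -0.38520585 -4.16905504] [ 0.04233708  0.00940907 -0.03764798]
shift [5.6 0.8 0.4] rot [-0.1 -0.1 -0. ]
```

step_arm([
  [1.5,0,0,0,0,0,200],
  [3,0,0,0,0,0,200],
  [4,0,0,0,0,0,200],
  [5,0,0,0,0,0,200],
  [5,0,0,0,0,0,200],
])

```text
time_s: 12.72
eef_pos: [0.4873, 0.1234, 0.0717]
eef_rot: [-0.022, -0.707, -0.021, 0.707]
wrist_force: [-3.9, -3.1, 3.6]
opening: 0.663
```

step_arm([
  [0,1,1,0,0,0,200],
  [0.5,1,1,0,0,0,200],
  [0.5,1,1,0,0,0,200],
])

```text
time_s: 13.1
eef_pos: [0.4869, 0.1231, 0.0714]
eef_rot: [0.022, 0.707, 0.022, -0.706]
wrist_force: [-3.2, 0.7, 6.6]
opening: 0.663
```

step_arm([
  [0,0,1,0,0,0,200],
  [0.8,0,1,0,0,0,200],
  [0.8,0,1,0,0,0,200],
])

```text
time_s: 13.48
eef_pos: [0.4867, 0.1231, 0.0713]
eef_rot: [0.022, 0.708, 0.022, -0.706]
wrist_force: [-3.4, 2.5, 10.8]
opening: 0.665
```

The height matches the home value (0.0713). I'll release, opening gradually.

step_arm([
  [0,0,0.5,0,0,0,80],
  [0,0,0.5,0,0,0,60],
  [0,0,0.5,0,0,0,30],
  [0,0,0.5,0,0,0,0],
  [0,0,0.5,0,0,0,0],
  [-40,0,0.5,0,0,0,0],
  [-90,0,0.5,0,0,0,0],
  [-150,0,0.5,0,0,0,0],
  [-170,0,0.5,0,0,0,0],
  [-170,0,0.5,0,0,0,0],
])

```text
time_s: 14.72
eef_pos: [0.4861, 0.1228, 0.2418]
eef_rot: [0.022, 0.708, 0.022, -0.705]
wrist_force: [-0.1, 0.0, 1.0]
opening: 1.001
```

```bash
python3 - <<'E'
from h import *
T=tool(); print(T[:3,3],ctrl.get_obs()['wrist_force'])
p,d,C,K,D=shot('wrist');save(p,'w5.png');P=cloud(d,C,K,D); B=(.38,.62,.05,.2)
print('knobs')
for Q in comps(P,.104,.125,B): print(np.median(Q,0).round(4), Q[:,2].max().round(4))
print('plate')
for Q in comps(P,.088,.103,B,500):
    Q=Q[Q[:,2]>.0945]; A=np.c_[Q[:,:2]-Q[:,:2].mean(0),np.ones(len(Q))]; 
    for _ in range(4):
        c=np.linalg.lstsq(A,Q[:,2],rcond=None)[0]; k=abs(A@c-Q[:,2])<.0015; A,Q=A[k],Q[k]
    print('plane slope deg,z',np.degrees(c[:2]).round(2),c[2].round(4),len(Q))
print('base');comps(P,.05,.06,B,300)
E
```

```text
[0.48609267 0.12276087 0.2417682 ] [-0.10100719  0.01015072  1.01575   ]
knobs
394 [322. 108.] z 0.1091 rect [561.8 128.2] [19.3 18.6] 49.0
308 [287. 237.] z 0.1094 rect [436.2 155.9] [19.1 19.5] 14.1
311 [358. 236.] z 0.1093 rect [440.6  84.3] [19.  19.4] 46.2
[0.5619 0.1283 0.1091] 0.1132
[0.4371 0.1555 0.1094] 0.113
[0.4417 0.0846 0.1093] 0.1129
plate
9057 [322. 172.] z 0.0961 rect [499.9 123.7] [160.1 100.4] 3.5
plane slope deg,z [-0.19  0.04] 0.0962 7325
base
5677 [322. 138.] z 0.0551 rect [521.3 125.8] [144.3 110.8] 3.7
```

View pics/w5.png

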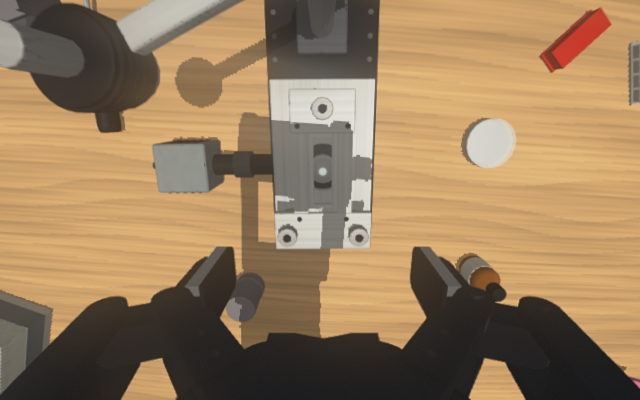

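The stage top is seated level: plate slope under 0.2°, plate-to-base height difference 41.1 mm against 41.3 expected, and knobs over the seats. Next is the slide.

```bash
python3 - <<'E'
from h import *
plan([.6385,-.268,.24],107.5); print(ctrl.get_obs()['q'])
E
```

```text
shift [  -0.   399.5 -129.3] rot [-14.  -0.  -0.]
[1.02165807e-02 3.09655418e-03 1.78180101e+00 1.52140762e-07
 1.35590815e+00 1.51957024e+00]
```

step_arm([
  [-10,40,-10,-2,0,0,0],
  [-10,90,-29,-5,0,0,0],
  [-10,145,-47,-8,0,0,0],
  [-10,200,-65,-11,0,0,0],
  [-10,255,-82,-14,0,0,0],
  [0,310,-100,-14,0,0,0],
  [0,360,-117,-14,0,0,0],
  [0,390,-126,-14,0,0,0],
  [0,399,-129,-14,0,0,0],
  [0,399,-129,-14,0,0,0],
])

```text
time_s: 16.02
eef_pos: [0.6375, -0.267, 0.2378]
eef_rot: [-0.107, -0.698, -0.108, 0.7]
wrist_force: [-0.4, 0.4, 0.5]
opening: 0.995
```

step_arm([
  [0,0,0,0,0,0,60],
  [0,0,0,0,0,0,90],
  [0,0,0,0,0,0,90],
])

```text
time_s: 16.4
eef_pos: [0.6383, -0.2667, 0.2403]
eef_rot: [0.108, 0.699, 0.108, -0.699]
wrist_force: [-0.2, -0.3, -0.4]
opening: 0.647
```

```bash
python3 - <<'E'
from h import *
p,d,C,K,D=shot('wrist');save(p,'w6.png');P=cloud(d,C,K,D); T=tool(); print(T[:3,3])
comps(P,.012,.022,(.57,.71,-.33,-.21),100)
plan([.6385,-.268,.05],107.5)
E
```

```text
[ 0.63826357 -0.26697257  0.24030069]
1134 [324. 172.] z 0.0171 rect [ 638.1 -267.7] [71.4 24.4] 17.9
shift [190.3   1.    0.2] rot [ 0.1 -0.  -0. ]
```

View pics/w6.png

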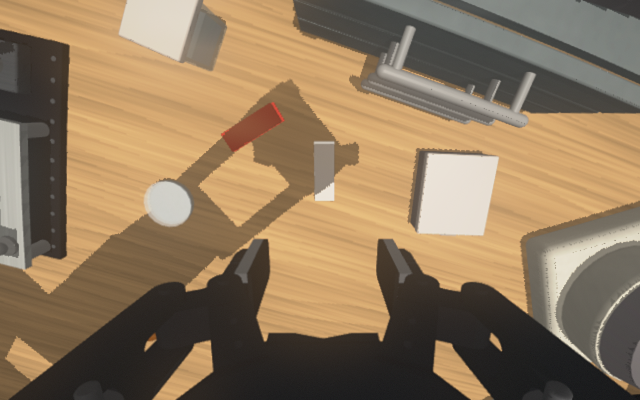

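The white slide is at (324,172) in the wrist view, which casts to (0.638, -0.2677), yaw 17.9°, 71x24 mm lid, so it matches the description.

step_arm([
  [40,0.8,0,0,0,0,90],
  [100,0.8,0,0,0,0,90],
  [160,0.8,0,-0.3,0,0,90],
  [205,0.8,0,-0.3,0,0,90],
  [225,0.8,0,-0.3,0,0,90],
  [233,0.8,0,-0.3,0,0,90],
  [234,0.8,0,-0.3,0,0,90],
  [234,0.8,0,-0.3,0,0,90],
])

```text
time_s: 17.45
eef_pos: [0.6398, -0.2692, 0.0081]
eef_rot: [0.11, 0.7, 0.109, -0.698]
wrist_force: [-0.5, 0.1, 0.5]
opening: 0.647
```

```bash
python3 - <<'E'
from h import *
o=ctrl.get_obs(); print(o['wrist_force']); plan([.6381,-.2677,.0065],107.9)
E
```

```text
[-0.54773101  0.14713974  0.50126584]
shift [ 1.6 -1.9  1.2] rot [-0.1 -0.1 -0.2]
```

step_arm([
  [1,-1.8,1,0,0,0,90],
  [1,-1.8,1,0,0,0,130],
  [1,-1.8,1,0,0,0,160],
  [1,-1.8,1,0,0,0,180],
  [1,-1.8,1,0,0,0,200],
  [1,-1.8,1,0,0,0,220],
  [1,-1.8,1,0,0,0,230],
  [1,-1.8,1,0,0,0,230],
])

```text
time_s: 18.45
eef_pos: [0.6372, -0.2671, 0.0053]
eef_rot: [0.11, 0.699, 0.109, -0.698]
wrist_force: [-2.0, -0.2, 5.3]
opening: 0.271
```

```bash
python3 - <<'E'
from h import *
o=ctrl.get_obs(); T=tool();print(T.round(4).tolist(),o['wrist_force'])
E
```

```text
[[0.0005, 0.306, -0.952, 0.6372], [-0.0004, -0.952, -0.306, -0.2671], [-1.0, 0.0005, -0.0004, 0.0053], [0.0, 0.0, 0.0, 1.0]] [-2.02175277 -0.20092106  5.2520018 ]
```

step_arm([
  [-10,0,0,0,0,0,230],
  [-30,0,0,0,0,0,230],
  [-80,0,0,0,0,0,230],
  [-130,0,0,0,0,0,230],
  [-170,0,0,0,0,0,230],
  [-185,0,0,0,0,0,230],
  [-185,0,0,0,0,0,230],
  [-185,0,0,0,0,0,230],
])

```text
time_s: 19.45
eef_pos: [0.6358, -0.2663, 0.1874]
eef_rot: [-0.109, -0.698, -0.11, 0.7]
wrist_force: [-0.4, 1.2, -1.3]
opening: 0.267
```

```bash
python3 - <<'E'
from h import *
T=tool(); o=ctrl.get_obs(); print(T[:3,3],o['wrist_force'],o['opening'])
p,d,C,K,D=shot('wrist');save(p[150:,150:500],'w7.png'); i=np.linalg.inv(T)@C; P=cloud(d,i,K,D)
np.save('w7.npy',P)
X,Y,Z=np.moveaxis(P,2,0); m=(X>-.035)&(X<.012)&(abs(Y)<.03)&(Z<-.012)&(Z>-.06)
Q=P[m]; print(len(Q),np.percentile(Q,[1,50,99],axis=0).round(4))
v,u=np.nonzero(m);print(u.min(),u.max(),v.min(),v.max())
plan(mic(0,0,.19),93.7)
E
```

```text
[ 0.63580167 -0.26625491  0.1873826 ] [-0.36307494  1.21611129 -1.30372564] 0.267074881113143
3380 [[-0.0131 -0.0122 -0.039 ]
 [-0.0116  0.0003 -0.0279]
 [ 0.0053  0.0123 -0.0123]]
296 349 177 241
shift [  -1.5 -412.7    8.9] rot [14.1  0.2  0.2]
```

View pics/w7.png

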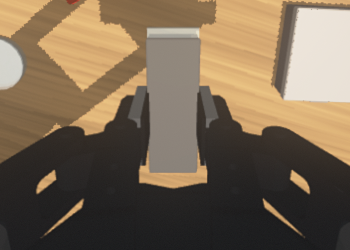

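The slide is held centred and level. The finger tips sit only about 5 mm above its underside, which would just touch the pocket rim, so I'll set it back down and regrip about 4 mm higher.

step_arm([
  [40,0,0,0,0,0,230],
  [95,0,0,0,0,0,230],
  [145,0,0,0,0,0,230],
  [170,0,0,0,0,0,230],
  [177,0,0,0,0,0,230],
  [179,0,0,0,0,0,230],
  [180.5,0,0,0,0,0,230],
  [180.5,0,0,0,0,0,230],
])

```text
time_s: 20.5
eef_pos: [0.6377, -0.2674, 0.0108]
eef_rot: [0.11, 0.699, 0.109, -0.698]
wrist_force: [-0.5, -0.9, -0.9]
opening: 0.267
```

```bash
python3 - <<'E'
from h import *
o=ctrl.get_obs(); T=tool();print(T[:3,3].round(4),o['wrist_force'])
E
```

```text
[ 0.6377 -0.2674  0.0108] [-0.52964274 -0.89543222 -0.8766453 ]
```

step_arm([
  [1.5,0,0,0,0,0,230],
  [3,0,0,0,0,0,230],
  [4,0,0,0,0,0,230],
  [5,0,0,0,0,0,230],
  [5,0,0,0,0,0,230],
])

```text
time_s: 21.12
eef_pos: [0.6369, -0.2669, 0.0053]
eef_rot: [-0.11, -0.698, -0.11, 0.699]
wrist_force: [-2.8, 1.8, 7.2]
opening: 0.266
```

Contact. I'll open slightly, raise about 4 mm, and close again.

step_arm([
  [0,0,0,0,0,0,160],
  [0,0,0,0,0,0,150],
  [-4,0,0,0,0,0,150],
  [-4,0,0,0,0,0,150],
  [-4,0,0,0,0,0,190],
  [-4,0,0,0,0,0,215],
  [-4,0,0,0,0,0,230],
  [-4,0,0,0,0,0,230],
])

```text
time_s: 22.12
eef_pos: [0.6372, -0.2672, 0.0089]
eef_rot: [0.11, 0.699, 0.109, -0.698]
wrist_force: [-0.6, 0.9, 5.1]
opening: 0.263
```

```bash
python3 - <<'E'
from h import *
o=ctrl.get_obs(); T=tool();print(T[:3,3].round(4),o['wrist_force'])
E
```

```text
[ 0.6372 -0.2672  0.0089] [-0.58660261  0.90599996  5.12850888]
```

step_arm([
  [-10,0,0,0,0,0,230],
  [-30,0,0,0,0,0,230],
  [-80,0,0,0,0,0,230],
  [-130,0,0,0,0,0,230],
  [-170,0,0,0,0,0,230],
  [-185,0,0,0,0,0,230],
  [-185,0,0,0,0,0,230],
  [-185,0,0,0,0,0,230],
  [-185,0,0,0,0,0,230],
])

```text
time_s: 23.25
eef_pos: [0.6359, -0.2663, 0.1908]
eef_rot: [-0.109, -0.698, -0.11, 0.7]
wrist_force: [0.0, 0.7, -1.1]
opening: 0.265
```

```bash
python3 - <<'E'
from h import *
T=tool(); o=ctrl.get_obs(); print(T[:3,3],o['wrist_force'],o['opening'])
p,d,C,K,D=shot('wrist');save(p[150:,150:500],'w8.png'); i=np.linalg.inv(T)@C; P=cloud(d,i,K,D)
X,Y,Z=np.moveaxis(P,2,0); m=(X>-.03)&(X<.0)&(abs(Y)<.03)&(Z<-.012)&(Z>-.06)
Q=P[m]; print(len(Q),np.percentile(Q,[1,50,99],axis=0).round(4))
Q=Q[abs(Q[:,0]-np.median(Q[:,0]))<.002]; A=np.c_[Q[:,1:],np.ones(len(Q))]; c=np.linalg.lstsq(A,Q[:,0],rcond=None)[0]; print('tilt deg',np.degrees(c[:2]))
plan(mic(0,0,.19),93.7)
E
```

```text
[ 0.63591142 -0.26634375  0.19083688] [ 0.04043366  0.65630694 -1.08633236] 0.26518124402642557
2706 [[-0.0096 -0.0122 -0.037 ]
 [-0.0081  0.0001 -0.0253]
 [-0.0056  0.0123 -0.0123]]
tilt deg [-0.12073924 -0.42893679]
shift [   2.3 -413.1    9.1] rot [14.1  0.1  0.1]
```

step_arm([
  [0,-30,0,0,0,0,230],
  [0,-80,0,3,0,0,230],
  [0,-130,1,7,0,0,230],
  [0,-180,2,10,0,0,230],
  [0,-230,4,14,0,0,230],
  [0,-280,6,14,0,0,230],
  [0,-330,8,14,0,0,230],
  [0,-375,9,14,0,0,230],
  [0,-400,9,14,0,0,230],
  [0,-413,9,14,0,0,230],
])

```text
time_s: 24.55
eef_pos: [0.5012, 0.1247, 0.1928]
eef_rot: [-0.024, -0.706, -0.024, 0.707]
wrist_force: [-0.3, 0.4, -0.7]
opening: 0.266
```

step_arm([
  [0,0,0,0,0,0,230],
  [20,0,0,0,0,0,230],
  [40,0,0,0,0,0,230],
  [40,0,0,0,0,0,230],
  [40,0,0,0,0,0,230],
  [40,0,0,0,0,0,230],
])

```text
time_s: 25.3
eef_pos: [0.5028, 0.1232, 0.1544]
eef_rot: [0.023, 0.707, 0.023, -0.706]
wrist_force: [0.2, 0.2, 0.2]
opening: 0.266
```

```bash
python3 - <<'E'
from h import *
T=tool(); o=ctrl.get_obs(); print(T[:3,3],o['wrist_force'],o['opening']); plan(mic(0,0,.15),93.7)
p,d,C,K,D=shot('wrist');save(cv2.resize(p[20:320,170:470],(600,600),interpolation=2),'w9.png')
i=np.linalg.inv(T)@C; P=cloud(d,i,K,D); X,Y,Z=np.moveaxis(P,2,0)
def pr(q): u=cv2.projectPoints(q,*(lambda M:(cv2.Rodrigues(M[:3,:3])[0],M[:3,3]))(np.linalg.inv(i)),K,D)[0].reshape(-1,2); return u
# held lid: end edge at mid columns
m=(X>-.014)&(X<-.003)&(Y>-.008)&(Y<.008)&(Z<0)&(Z>-.06)
v,u=np.nonzero(m); print('lid end rows',[v[u==c].min() for c in range(u.min(),u.max(),4)], 'z', Z[m].min())
m=(X>-.014)&(X<-.003)&(abs(Y)<.02)&(Z<-.025)&(Z>-.034); print('lid y range',Y[m].min(),Y[m].max())
for lo in (-.012,-.015,-.02,-.025,-.03,-.034):
    mm=m&(abs(Z-lo)<.0015); 
    if mm.any(): print(lo,Y[mm].min().round(4),Y[mm].max().round(4))
W=cloud(d,C,K,D)
print('knobs'); comps(W,.102,.118,(.38,.62,.05,.2),40)
E
```

```text
[0.50280711 0.12315704 0.15437961] [0.24116731 0.16063256 0.19357423] 0.2661501167523364
shift [ 4.4 -1.   1.8] rot [ 0.1 -0.1 -0. ]
lid end rows [np.int64(193), np.int64(186), np.int64(186), np.int64(186), np.int64(186), np.int64(186), np.int64(186), np.int64(186), np.int64(186)] z -0.03720157239565391
lid y range -0.012393043953603099 0.012568524155886286
-0.025 -0.012 0.0122
-0.03 -0.0124 0.0126
-0.034 -0.0123 0.0125
knobs
797 [321. 131.] z 0.1092 rect [562.  128.2] [19.2 18.7] 49.0
```

View pics/w9.png

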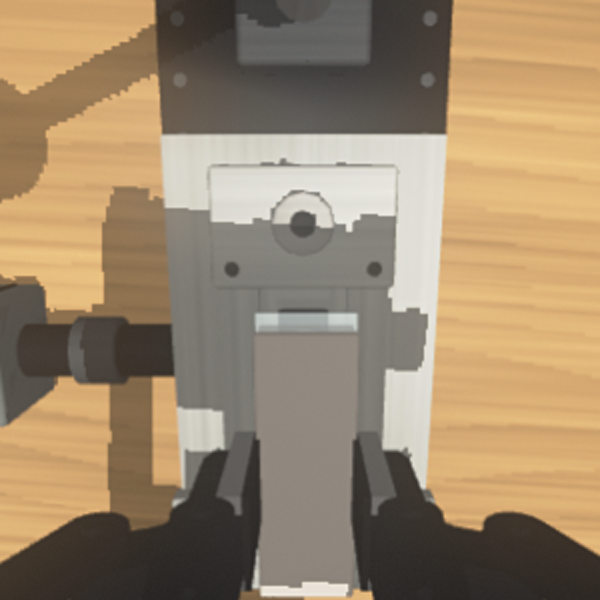

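step_arm([
  [0,-1,4.7,0,0,0,230],
  [15,-1,4.7,0,0,0,230],
  [30,-1,4.7,0,0,0,230],
  [40,-1,4.7,0,0,0,230],
  [40,-1,4.7,0,0,0,230],
  [40,-1,4.7,0,0,0,230],
])

```text
time_s: 26.1
eef_pos: [0.4974, 0.1242, 0.1134]
eef_rot: [0.024, 0.707, 0.024, -0.707]
wrist_force: [-0.5, -0.3, -0.2]
opening: 0.265
```

```bash
python3 - <<'E'
from h import *
T=tool(); o=ctrl.get_obs(); print(T[:3,3],o['wrist_force'])
p,d,C,K,D=shot('wrist');save(cv2.resize(p[60:320,190:450],(600,600),interpolation=2),'w10.png')
i=np.linalg.inv(T)@C; P=cloud(d,i,K,D)
for Q in comps(cloud(d,C,K,D),.102,.118,(.54,.62,.1,.16),40):
    q=(Q-T[:3,3])@T[:3,:3]; print('knob in tool', ((q.min(0)+q.max(0))/2).round(4), 'want z -.0642,y 0')
X,Y,Z=np.moveaxis(P,2,0); m=(X>-.014)&(X<-.003)&(abs(Y)<.02)&(Z<-.025)&(Z>-.045); print('lid',Y[m].min(),Y[m].max(),Z[m].min())
# narrow-end plate
m=(X>.008)&(X<.02)&(Z<-.042)&(Z>-.09)&(abs(Y)<.045); q=P[m]; c,s,a=cv2.minAreaRect((q[:,1:]*1000).astype(np.float32)); print('narrow end',np.median(q[:,0]),c,s,a)
E
```

```text
[0.49741824 0.12419398 0.11344058] [-0.46521013 -0.33215965 -0.18752356]
1326 [323. 124.] z 0.1091 rect [562.1 128.1] [19.2 19.1] 47.6
knob in tool [ 0.0038  0.0003 -0.0648] want z -.0642,y 0
lid -0.01240157506514423 0.012670771206860507 -0.03723553133753538
narrow end 0.017390620036932036 (0.39031219482421875, -62.33079147338867) (40.65507507324219, 62.43832015991211) 89.99838256835938
```

The slide is within about 0.5 mm of the pocket centre in both axes. No more pictures are available, so from here I'll go by force and depth numbers.

step_arm([
  [3,0.2,-0.3,0,0,0,230],
  [6,0.2,-0.3,0,0,0,230],
  [8,0.2,-0.3,0,0,0,230],
  [9,0.2,-0.3,0,0,0,230],
  [10,0.2,-0.3,0,0,0,230],
  [11,0.2,-0.3,0,0,0,230],
  [11,0.2,-0.3,0,0,0,230],
])

```text
time_s: 27.02
eef_pos: [0.4975, 0.124, 0.1023]
eef_rot: [-0.024, -0.707, -0.024, 0.707]
wrist_force: [0.7, 0.1, -0.3]
opening: 0.265
```

step_arm([
  [0.5,0,0,0,0,0,230],
  [1,0,0,0,0,0,230],
  [1.5,0,0,0,0,0,230],
  [1.5,0,0,0,0,0,230],
])

```text
time_s: 27.52
eef_pos: [0.4976, 0.124, 0.101]
eef_rot: [0.024, 0.707, 0.024, -0.707]
wrist_force: [-0.9, -0.5, 0.1]
opening: 0.263
```

step_arm([
  [0.4,0,0,0,0,0,230],
  [0.8,0,0,0,0,0,230],
  [1.2,0,0,0,0,0,230],
  [1.2,0,0,0,0,0,230],
])

```text
time_s: 28.02
eef_pos: [0.4977, 0.124, 0.1007]
eef_rot: [0.024, 0.707, 0.024, -0.707]
wrist_force: [-4.2, 0.2, 9.5]
opening: 0.262
```

Contact at TCP 0.1007, against 0.101 expected on the pocket floor. I'll release.

step_arm([
  [-0.7,0,0,0,0,0,230],
  [-0.7,0,0,0,0,0,180],
  [-0.7,0,0,0,0,0,150],
  [-0.7,0,0,0,0,0,130],
  [-8,0,0,0,0,0,120],
  [-40,0,0,0,0,0,120],
  [-90,0,0,0,0,0,120],
  [-130,0,0,0,0,0,120],
  [-130,0,0,0,0,0,120],
  [-130,0,0,0,0,0,120],
])

```text
time_s: 29.28
eef_pos: [0.4972, 0.124, 0.2295]
eef_rot: [-0.024, -0.707, -0.024, 0.707]
wrist_force: [-0.5, -0.0, 0.4]
opening: 0.527
```

```bash
python3 - <<'E'
from h import *
T=tool(); print(T[:3,3],ctrl.get_obs()['wrist_force'])
p,d,C,K,D=shot('wrist'); P=cloud(d,C,K,D); B=(.38,.62,.05,.2)
def tilt(Q,t=.0015):
    A=np.c_[Q[:,:2]-Q[:,:2].mean(0),np.ones(len(Q))]
    for _ in range(4):
        c=np.linalg.lstsq(A,Q[:,2],rcond=None)[0]; k=abs(A@c-Q[:,2])<t; A,Q=A[k],Q[k]
    print('  tilt deg',np.degrees(c[:2]).round(2),'z',c[2].round(4),len(Q))
print('knobs+lid')
for Q in comps(P,.103,.125,B,100): tilt(Q)
print('plate')
for Q in comps(P,.0925,.1015,B,400): tilt(Q)
print('base');comps(P,.05,.06,B,300)
p,d,C,K,D=shot('top'); P=cloud(d,C,K,D); print('lamp');comps(P,.232,.258,(.45,.72,.05,.36),12)
E
```

```text
[0.49721074 0.12404166 0.22947494] [-0.51837099 -0.03284168  0.35467671]
knobs+lid
421 [323. 120.] z 0.1092 rect [561.8 128.3] [19.3 18.6] 49.8
2071 [323. 190.] z 0.1093 rect [498.8 124.3] [71.  24.9] 4.6
301 [287. 251.] z 0.1095 rect [436.1 154.2] [19.4 16.3] 7.1
297 [358. 251.] z 0.1094 rect [440.9  85.9] [16.3 19.1] 88.0
  tilt deg [-1.74 -0.01] z 0.1091 358
  tilt deg [-0.18  0.22] z 0.1093 2016
  tilt deg [-4.23  1.61] z 0.1095 210
  tilt deg [-2.72 -1.41] z 0.1093 200
plate
7829 [323. 182.] z 0.0963 rect [500.3 124.3] [159.8  99.3] 3.9
  tilt deg [-0.21  0.09] z 0.0963 7468
base
6034 [323. 148.] z 0.0552 rect [520.1 125.6] [145.6 110.7] 3.8
lamp
33 [261. 124.] z 0.2484 rect [654.3 132.4] [12.9 19.9] 6.3
```

The slide sits level, with its lid 13.0 mm above the plate as expected and centred within about 1.5 mm, and the stage top is still level. Now the lamp goes back.

```bash
python3 - <<'E'
from h import *
plan(lamp(1.134,.31),93.6-65)
E
```

```text
shift [ -81.9 -135.3  -91.2] rot [65.2  0.1 -0.1]
```

step_arm([
  [-50,0,0,10,0,0,120],
  [-82,0,0,20,0,0,120],
  [-82,-20,-10,30,0,0,120],
  [-82,-60,-40,40,0,0,120],
  [-82,-100,-67,50,0,0,120],
  [-82,-130,-88,60,0,0,120],
  [-82,-135,-91,65,0,0,120],
  [-82,-135,-91,65,0,0,120],
  [-82,-135,-91,65,0,0,120],
  [-82,-135,-91,65,0,0,120],
])

```text
time_s: 30.62
eef_pos: [0.5792, 0.2641, 0.3116]
eef_rot: [0.36, -0.609, 0.36, 0.609]
wrist_force: [0.1, 0.1, 0.1]
opening: 0.529
```

```bash
python3 - <<'E'
from h import *
p,d,C,K,D=shot('wrist'); P=cloud(d,C,K,D); T=tool(); print(T[:3,3])
Qs=comps(P,.24,.262,(.5,.66,.2,.33),60)
Q=max(Qs,key=len); g=(Q[:,:2].min(0)+Q[:,:2].max(0))/2; print(g)
plan([g[0],g[1],.227],93.6-65)
E
```

```text
[0.57923176 0.26420481 0.31177773]
641 [323. 215.] z 0.2519 rect [578.1 265.4] [19.3 19.1] 13.7
[0.57817463 0.26535446]
shift [84.8  0.4  1.5] rot [ 0.2 -0.   0. ]
```

step_arm([
  [30,0.5,1.5,0,0,0,120],
  [65,0.5,1.5,0,0,0,120],
  [82,0.5,1.5,0,0,0,120],
  [83,0.5,1.5,0,0,0,120],
  [83,0.5,1.5,0,0,0,140],
  [83,0.5,1.5,0,0,0,160],
  [83,0.5,1.5,0,0,0,160],
])

```text
time_s: 31.55
eef_pos: [0.5787, 0.266, 0.2298]
eef_rot: [-0.36, 0.609, -0.359, -0.608]
wrist_force: [-0.7, -0.2, -0.6]
opening: 0.371
```

```bash
python3 - <<'E'
from h import *
o=ctrl.get_obs(); print(o['wrist_force'],o['opening'],o['eef_pos'])
for q in (1.13,1.0,.85,.7,.55,.4,.25,.1,0,-.03,-.06): plan(lamp(q,.228),93.6-np.degrees(q))
E
```

```text
[-0.69797648 -0.19602607 -0.60267897] 0.37100006823647574 [0.57865943 0.26597421 0.22977007]
shift [ 1.8  0.9 -0.9] rot [-0.  -0.   0.1]
shift [ 1.7 20.3 -2.1] rot [-7.5 -0.   0.1]
shift [ 1.7 42.3 -6.7] rot [-16.1  -0.    0.1]
shift [  1.7  63.4 -14.6] rot [-24.7  -0.    0.1]
shift [  1.6  83.1 -25.4] rot [-33.3  -0.1   0.1]
shift [  1.6 100.9 -39.1] rot [-41.9  -0.1   0.1]
shift [  1.6 116.5 -55.4] rot [-50.5  -0.1   0.1]
shift [  1.6 129.4 -73.7] rot [-59.   -0.1   0.1]
shift [  1.6 136.5 -86.9] rot [-64.8  -0.1   0.1]
shift [  1.6 138.3 -91. ] rot [-66.5  -0.1   0.1]
shift [  1.6 140.1 -95.2] rot [-68.2  -0.1   0.1]
```

step_arm([
  [1,20,-2,-7.5,0,0,160],
  [1,42,-7,-16,0,0,160],
  [1,63,-14.5,-24.7,0,0,160],
  [1,83,-25.5,-33.3,0,0,160],
  [1,101,-39,-42,0,0,160],
  [1,116.5,-55,-50.5,0,0,160],
  [1,124,-65,-55,0,0,160],
  [1,129.5,-74,-59,0,0,160],
  [1,129.5,-74,-59,0,0,160],
  [1,129.5,-74,-59,0,0,160],
])

```text
time_s: 32.8
eef_pos: [0.5006, 0.1388, 0.228]
eef_rot: [-0.014, 0.707, -0.014, -0.707]
wrist_force: [-1.2, 1.2, 0.0]
opening: 0.374
```

```bash
python3 - <<'E'
from h import *
o=ctrl.get_obs(); print(o['wrist_force'],o['opening'],o['eef_pos'])
for q in (.05,0,-.03,-.06,-.09): plan(lamp(q,.228),93.6-np.degrees(max(q,0)))
E
```

```text
[-1.17957083  1.19214179  0.0435292 ] 0.3739976570641028 [0.50056047 0.13881321 0.22797857]
shift [-0.   7.3 -0.4] rot [-3. -0.  0.]
shift [-0.  14.8 -1. ] rot [-5.9 -0.   0. ]
shift [-0.  19.3 -1.5] rot [-5.9 -0.   0. ]
shift [-0.  23.7 -2.2] rot [-5.9 -0.   0. ]
shift [-0.  28.1 -3. ] rot [-5.9 -0.   0. ]
```

step_arm([
  [0,4,0,-2,0,0,160],
  [0,8,-0.5,-4,0,0,160],
  [0,12,-1,-6,0,0,160],
  [0,15,-1,-6,0,0,160],
  [0,17,-1,-6,0,0,160],
  [0,17,-1,-6,0,0,160],
])

```text
time_s: 33.55
eef_pos: [0.5007, 0.1215, 0.2277]
eef_rot: [0.023, 0.707, 0.023, -0.707]
wrist_force: [-0.4, -0.0, -0.8]
opening: 0.373
```

step_arm([
  [0,1,0,0,0,0,160],
  [0,2,0,0,0,0,160],
  [0,3,0,0,0,0,160],
  [0,3,0,0,0,0,160],
])

```text
time_s: 34.05
eef_pos: [0.5009, 0.1184, 0.2276]
eef_rot: [-0.024, -0.707, -0.023, 0.707]
wrist_force: [-1.4, 1.2, 0.5]
opening: 0.374
```

step_arm([
  [0,0.7,0,0,0,0,160],
  [0,1.4,0,0,0,0,160],
  [0,2,0,0,0,0,160],
  [0,2,0,0,0,0,160],
])

```text
time_s: 34.55
eef_pos: [0.501, 0.118, 0.2276]
eef_rot: [0.023, 0.707, 0.025, -0.707]
wrist_force: [0.3, 6.6, -0.6]
opening: 0.371
```

The stop is met: force rose to 6.6 N and motion stalled. I'll back off, lift and check.

step_arm([
  [0,-5.5,0,0,0,0,155],
  [0,-5.5,0,0,0,0,120],
  [-40,-5.5,0,0,0,0,120],
  [-90,-5.5,0,0,0,0,120],
  [-95,-5.5,50,0,0,0,120],
  [-95,-5.5,100,0,0,0,120],
  [-95,40,125,0,0,0,120],
  [-95,90,130,0,0,0,120],
  [-95,140,130,0,0,0,120],
  [-95,190,130,0,0,0,120],
])

```text
time_s: 35.8
eef_pos: [0.3837, -0.0835, 0.3231]
eef_rot: [0.024, 0.707, 0.023, -0.706]
wrist_force: [1.3, -0.1, 0.6]
opening: 0.53
```

step_arm([
  [0,50,0,0,0,0,120],
  [0,50,0,0,0,0,120],
  [0,50,0,0,0,0,120],
])

```text
time_s: 36.17
eef_pos: [0.3871, -0.1314, 0.3226]
eef_rot: [-0.023, -0.707, -0.023, 0.707]
wrist_force: [0.1, 0.1, 0.2]
opening: 0.532
```

```bash
python3 - <<'E'
from h import *
import pickle
o=ctrl.get_obs(); print(o['time_s'],o['eef_pos'],o['wrist_force'])
ims=pickle.load(open('ims.pkl','rb'))
for n in('top','scene'):
    s=shot(n); p,d,C,K,D=s; P=cloud(d,C,K,D); print(n,'grip/post')
    r=comps(P,.232,.258,(.45,.72,.05,.36),12)
    c=sorted([(q[:,:2].min(0)+q[:,:2].max(0))/2 for q in r],key=lambda t:t[0])
    if len(c)==2: v=c[0]-c[1]; print('lamp q',np.radians(3.65)+np.arctan2(v[1],-v[0]), np.linalg.norm(v))
    print('knobs/lid');comps(P,.106,.122,(.38,.62,.05,.2),8)
    print('bystanders before/after')
    P0=cloud(*ims[n][1:])
    ch=(abs(P[...,2]-P0[...,2])>.008)&(np.nan_to_num(P[...,0])>.25); k,L,st,ce=cv2.connectedComponentsWithStats(ch.astype(np.uint8))
    for i in range(1,k):
        if st[i,4]>25: print('changed',st[i,4],np.nanmedian(P[L==i],0).round(3),np.nanmedian(P0[L==i],0).round(3))
E
```

```text
36.175 [ 0.38711713 -0.13136683  0.32258877] [0.12085875 0.13561357 0.22463311]
top grip/post
67 [262. 126.] z 0.2475 rect [649.5 131.2] [21.8 21.7] 5.0
50 [264. 177.] z 0.2529 rect [500.6 122. ] [17.8 18. ] 1.2
lamp q 0.00012316851936783335 0.14912699264148602
knobs/lid
17 [270. 167.] z 0.1094 rect [562.6 122.1] [18.3  6.5] 0.3
62 [269. 194.] z 0.1103 rect [478.3 121.7] [28.4 22. ] 2.4
31 [282. 205.] z 0.1109 rect [441.3  82.3] [16.  18.7] 0.2
30 [258. 206.] z 0.1096 rect [438.1 154.6] [16.2 16. ] 4.3
bystanders before/after
changed 28 [ 1.711  1.353 -0.752] [ 1.705  1.348 -0.748]
changed 53 [ 1.684  1.153 -0.751] [ 1.682  1.154 -0.75 ]
changed 92 [ 1.675  1.087 -0.749] [ 1.675  1.087 -0.749]
changed 33 [ 1.714  1.003 -0.752] [ 1.714  1.    -0.746]
changed 42 [ 1.723  0.695 -0.749] [ 1.72   0.697 -0.749]
changed 43 [ 1.706  0.63  -0.747] [ 1.709  0.629 -0.75 ]
changed 42 [ 1.709  0.565 -0.751] [ 1.706  0.566 -0.745]
changed 26 [ 1.734  0.33  -0.75 ] [ 1.731  0.33  -0.747]
changed 26 [ 1.717  0.104 -0.748] [ 1.72   0.105 -0.747]
changed 97 [ 1.702 -0.074 -0.748] [ 1.7   -0.074 -0.749
[... 5524 characters left out ...]
 -0.167  0.004]
changed 540 [ 0.263 -0.906  0.011] [ 0.275 -0.512  0.58 ]
scene grip/post
88 [382. 178.] z 0.2478 rect [502.4 125.4] [19.2 19.2] 2.0
122 [403. 218.] z 0.2479 rect [651.1 134.5] [23.1 22.4] 87.4
lamp q 0.0009236783115249697 0.14933323904877835
knobs/lid
36 [358. 206.] z 0.1121 rect [441.7  83.9] [16.6 19.8] 79.0
187 [378. 219.] z 0.1122 rect [498.9 125.8] [74.4 25.8] 2.4
44 [384. 235.] z 0.112 rect [562.3 129.2] [17.4 18.6] 60.9
bystanders before/after
changed 5151 [ 0.413 -0.127  0.535] [-0.615 -0.133  0.043]
changed 1689 [0.508 0.12  0.102] [0.452 0.145 0.058]
changed 1005 [ 0.395 -0.306  0.003] [ 0.432 -0.298  0.038]
changed 257 [ 0.627 -0.269  0.002] [ 0.642 -0.266  0.02 ]
```

Lamp angle reads 0.000 and 0.001 rad from the two cameras, the slide and stage top are in place, and on the bench only the intended pieces changed. Handing in.

```bash
python3 -c "
from h import *
print(ctrl.hand_in())"
```

```text
the job is handed in; nothing more can be done
None
```

The microscope is ready and I handed the job in at about 36 s. I swung the lamp to q≈1.13, seated and released the stage top, laid the slide lid up in the pocket, then swung the lamp back to its stop.

**Last checks**
- **Lamp:** the top and scene cameras read q = 0.000 and 0.001 rad. The push on the stop ended at 6.6 N with the motion stalled.
- **Stage top:** it is level to about 0.2°, with its three knobs over the seats. The plate sits 41.1 mm above the base plate, against 41.3 mm expected.
- **Slide:** the lid is level to about 0.3° and 13.0 mm above the plate, as expected. It sits about 1.3 mm off the stage top's centre along x, within the ±2 mm pocket clearance.
- **Forces:** they stayed below 11 N in all the readings I took.
- **Bench:** comparing before and after depth showed changes only at the microscope, at the pieces' old places and at the arm itself, apart from noise well off the bench. Areas hidden by the arm in both camera views could not be compared.

- **Slide set down again:** after the first lift I put the slide back on the bench once and regripped it about 4 mm higher, so the fingers would clear the pocket rim.
- **Placing not seen in a picture:** the 12-picture limit was already reached, so the final placing of the slide was checked by depth and force numbers only.

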